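Load the solenoid test rack in queue order

TASK

The four starter solenoids stand on the plywood intake rack in the order they came in, first one at its yellow end. Move them to the grey test rack, one upright in each compartment, keeping that order counted from the yellow end: the one nearest the yellow end of the intake rack goes into the compartment nearest the yellow end of the test rack, and so on. Lower them gently to the floor of the tray without dropping or tipping any, and leave the screwdriver, pulley and can where they are.

Things in the scene. Friction and masses are not known exactly. Their poses are not given: they have to be found in the camera images.
- solenoid_red: starter solenoid standing upright, loose, about 0.4 kg: bare metal can 44 mm across and 62 mm tall with a red paint ring near its foot, on it a red plastic cap 39 mm across (62 to 78 mm above the foot) with two copper studs to 90 mm. Origin: centre of its underside, z up. The four differ only in colour. Starts on its colour's saucer
- solenoid_green: starter solenoid standing upright, loose, about 0.4 kg: bare metal can 44 mm across and 62 mm tall with a green paint ring near its foot, on it a green plastic cap 39 mm across (62 to 78 mm above the foot) with two copper studs to 90 mm. Origin: centre of its underside, z up. The four differ only in colour. Starts on its colour's saucer
- solenoid_blue: starter solenoid standing upright, loose, about 0.4 kg: bare metal can 44 mm across and 62 mm tall with a blue paint ring near its foot, on it a blue plastic cap 39 mm across (62 to 78 mm above the foot) with two copper studs to 90 mm. Origin: centre of its underside, z up. The four differ only in colour. Starts on its colour's saucer
- solenoid_white: starter solenoid standing upright, loose, about 0.4 kg: bare metal can 44 mm across and 62 mm tall with a white paint ring near its foot, on it a white plastic cap 39 mm across (62 to 78 mm above the foot) with two copper studs to 90 mm. Origin: centre of its underside, z up. The four differ only in colour. Starts on its colour's saucer
- saucer_red: flat black rubber saucer 72 x 62 x 6 mm with two red strips along its 62 mm edges, fixed on the intake rack; it stays behind and shows the place from which the red solenoid came. Origin: centre of its underside (top 6 mm above); axes parallel to those of the intake rack
- saucer_green: flat black rubber saucer 72 x 62 x 6 mm with two green strips along its 62 mm edges, fixed on the intake rack; it stays behind and shows the place from which the green solenoid came. Origin: centre of its underside (top 6 mm above); axes parallel to those of the intake rack
- saucer_blue: flat black rubber saucer 72 x 62 x 6 mm with two blue strips along its 62 mm edges, fixed on the intake rack; it stays behind and shows the place from which the blue solenoid came. Origin: centre of its underside (top 6 mm above); axes parallel to those of the intake rack
- saucer_white: flat black rubber saucer 72 x 62 x 6 mm with two white strips along its 62 mm edges, fixed on the intake rack; it stays behind and shows the place from which the white solenoid came. Origin: centre of its underside (top 6 mm above); axes parallel to those of the intake rack
- intake_rack: fixed plywood board, 90 (its x) by 310 (its y) by 15 mm thick, yellow end block (40 mm tall) at its +y end, thin dark strip at its -y end. Four places at y = +112.5 (nearest the yellow end), +37.5, -37.5, -112.5 mm, x = 0, in its frame. Origin: centre of underside on the bench; yaw within 9 degrees
- test_rack: fixed grey steel tray (dark floor), 86 (its x) by 310 mm (its y), 40 mm tall yellow end block at its -y end; floor top 12 mm above the bench. Four empty compartments, 70 (y) by 74 mm (x) inside, centred at y = -112.5 (nearest the yellow end), -37.5, +37.5, +112.5 mm, x = 0; dividers reach 28, long walls 22 mm above the bench. Origin: centre of underside; yaw under 9 deg.
- screwdriver: bystander: screwdriver with an orange handle lying on the bench to the right of the racks; origin on its axis under it
- pulley: bystander: dark steel grooved pulley, 60 mm across, 40 mm tall, on the bench to the left of the racks; origin: centre of its underside
- spray_can: bystander: can with a blue label and white cap, 60 mm across, 160 mm tall, standing on the bench to the left of the racks; origin: centre of its underside

How it is judged (in metres and radians):
At the end, for the whole second after the job is handed in: Each solenoid is at rest, released, upright (0.1 rad) on the floor of the test rack compartment whose rank from that rack's yellow end equals its saucer's rank from the intake rack's yellow end; centre within 15 mm along the row and 18 mm across it of the compartment's centre (((y of saucer_red in the frame of intake_rack between 0.0925 and 0.1325 m and y of solenoid_red in the frame of test_rack between -0.1275 and -0.0975 m) or (y of saucer_red in the frame of intake_rack between 0.0175 and 0.0575 m and y of solenoid_red in the frame of test_rack between -0.0525 and -0.0225 m) or (y of saucer_red in the frame of intake_rack between -0.0575 and -0.0175 m and y of solenoid_red in the frame of test_rack between 0.0225 and 0.0525 m) or (y of saucer_red in the frame of intake_rack between -0.1325 and -0.0925 m and y of solenoid_red in the frame of test_rack between 0.0975 and 0.1275 m)) and x of solenoid_red in the frame of test_rack between -0.018 and 0.018 m and z of solenoid_red in the frame of test_rack between 0.008 and 0.016 m and angle between each of solenoid_red, solenoid_green, solenoid_blue, solenoid_white's own z axis and vertical below 0.1 rad and linear speed of each of solenoid_red, solenoid_green, solenoid_blue, solenoid_white below 0.02 m/s and angular speed of each of solenoid_red, solenoid_green, solenoid_blue, solenoid_white below 0.2 rad/s and ((y of saucer_green in the frame of intake_rack between 0.0925 and 0.1325 m and y of solenoid_green in the frame of test_rack between -0.1275 and -0.0975 m) or (y of saucer_green in the frame of intake_rack between 0.0175 and 0.0575 m and y of solenoid_green in the frame of test_rack between -0.0525 and -0.0225 m) or (y of saucer_green in the frame of intake_rack between -0.0575 and -0.0175 m and y of solenoid_green in the frame of test_rack between 0.0225 and 0.0525 m) or (y of saucer_green in the frame of intake_rack between -0.1325 and -0.0925 m and y of solenoid_green in the frame of test_rack between 0.0975 and 0.1275 m)) and x of solenoid_green in the frame of test_rack between -0.018 and 0.018 m and z of solenoid_green in the frame of test_rack between 0.008 and 0.016 m and ((y of saucer_blue in the frame of intake_rack between 0.0925 and 0.1325 m and y of solenoid_blue in the frame of test_rack between -0.1275 and -0.0975 m) or (y of saucer_blue in the frame of intake_rack between 0.0175 and 0.0575 m and y of solenoid_blue in the frame of test_rack between -0.0525 and -0.0225 m) or (y of saucer_blue in the frame of intake_rack between -0.0575 and -0.0175 m and y of solenoid_blue in the frame of test_rack between 0.0225 and 0.0525 m) or (y of saucer_blue in the frame of intake_rack between -0.1325 and -0.0925 m and y of solenoid_blue in the frame of test_rack between 0.0975 and 0.1275 m)) and x of solenoid_blue in the frame of test_rack between -0.018 and 0.018 m and z of solenoid_blue in the frame of test_rack between 0.008 and 0.016 m and ((y of saucer_white in the frame of intake_rack between 0.0925 and 0.1325 m and y of solenoid_white in the frame of test_rack between -0.1275 and -0.0975 m) or (y of saucer_white in the frame of intake_rack between 0.0175 and 0.0575 m and y of solenoid_white in the frame of test_rack between -0.0525 and -0.0225 m) or (y of saucer_white in the frame of intake_rack between -0.0575 and -0.0175 m and y of solenoid_white in the frame of test_rack between 0.0225 and 0.0525 m) or (y of saucer_white in the frame of intake_rack between -0.1325 and -0.0925 m and y of solenoid_white in the frame of test_rack between 0.0975 and 0.1275 m)) and x of solenoid_white in the frame of test_rack between -0.018 and 0.018 m and z of solenoid_white in the frame of test_rack between 0.008 and 0.016 m); the robot touches nothing.
It fails at once if a solenoid is tipped over (leans more than 35 degrees) (angle between any of solenoid_red, solenoid_green, solenoid_blue, solenoid_white's own z axis and vertical above 0.61 rad).
It fails at once if a solenoid is dropped into the test rack (faster than 0.5 m/s within 8 mm of its floor) ((x of solenoid_red in the frame of test_rack between -0.04 and 0.04 m and y of solenoid_red in the frame of test_rack between -0.15 and 0.15 m and z of solenoid_red in the frame of test_rack below 0.02 m and linear speed of solenoid_red above 0.5 m/s) or (x of solenoid_green in the frame of test_rack between -0.04 and 0.04 m and y of solenoid_green in the frame of test_rack between -0.15 and 0.15 m and z of solenoid_green in the frame of test_rack below 0.02 m and linear speed of solenoid_green above 0.5 m/s) or (x of solenoid_blue in the frame of test_rack between -0.04 and 0.04 m and y of solenoid_blue in the frame of test_rack between -0.15 and 0.15 m and z of solenoid_blue in the frame of test_rack below 0.02 m and linear speed of solenoid_blue above 0.5 m/s) or (x of solenoid_white in the frame of test_rack between -0.04 and 0.04 m and y of solenoid_white in the frame of test_rack between -0.15 and 0.15 m and z of solenoid_white in the frame of test_rack below 0.02 m and linear speed of solenoid_white above 0.5 m/s)).
It fails at once if the screwdriver, pulley or can is pushed more than 3 cm (distance of any of screwdriver, pulley, spray_can from where it was at the start of the episode above 0.03 m).
It also fails if it takes over 109 s, if anything falls off the work surface, if the arm or the gripper's body presses on something with over 40 N, if the wrist force passes 120 N, or if a joint passes its speed limit or range.

ROBOT

A 6-joint arm with a two-finger parallel gripper is mounted at the origin on the work surface. World frame = base frame: x ahead of the robot, y to its left, z up, the work surface at z = 0. Lengths are in mm, angles in rad, forces in N, time in s.
With the tool pointing down it reaches from about 300 to 875 mm from the base axis. Payload 6.4 kg.
Tool frame: the origin (TCP) lies between the finger pads; the fingertips stand 14 mm ahead of it and the grasp point (between the pads) lies 5 mm behind it (arm.tip_reach is the distance from the TCP to the fingertips, in mm); z points along the fingers, y is the line along which they close (so a half turn about z gives the same grasp; the last joint's range is limited). The gripper opens to 85 mm and grips with 20 to 120 N. Pads are 22 mm wide; open, the fingers measure 114 mm over their backs; the gripper's body (76 mm by 85 mm) begins 54 mm behind the grasp point. The pads swing forward as they close: fully open they stand 13 mm farther back than shut.
Start: joints at [-1.442, 0.181, 1.607, -0, 1.354, -0.206], TCP at [188.95, -543.083, 245.288] pointing down, gripper open.
Joint ranges: [-2.99, 2.99], [-0.89, 2.07], [0.3, 2.58], [-1.14, 4.28], [0, 2.63], [-3.12, 3.12]. Speed limits (rad/s): [2.57, 2.57, 3.01, 3.14, 3.14, 3.14].

INTERFACE

Orientations are given as a 3x3 rotation matrix whose columns are the frame's x, y, z axes.
In Python, from workcell import arm, camera, spot_in, trace, pinpoint gives the robot as it stands.
- The arm moves only by the shell command python3 -m creep 'ROWS' [FORCE]. ROWS is text: rows parted by semicolons, each of 7 numbers parted by spaces: the turn, a rotation vector about the world's x, y, z in units of 6 degrees (1.0 is 6 degrees), then the shift along the world's x, y, z in units of 60 mm (1.0 is 60 mm), then the opening, from -1 (shut) to 1 (fully open). A call has exactly 10 rows; each row shifts and turns the commanded pose from where the row before left it; what a row does not reach is not made up. A row lasts 1/8 s, in which the tool goes at most 62.5 mm and 10.7 degrees, less where a joint would pass 70% of its speed; a pose out of reach is approached as far as the arm can. A call is refused whole if a number of a shift passes 1 or a number of a turn 1, either way. A call with a gripper value outside its range is refused whole. The fingers move at their own pace and stop on an object; FORCE is the grip in N (left out, the last holds). Time passes only in rows, so rows that do not move let the fingers close, or fill a call up. It gives the time, the measured TCP pose, the force, the opening and the grip force at its end, in the units of the state.
- arm.observe(): the state, without advancing time (a new reading comes with each control period).
- camera(name): name is "scene" or "top" or "wrist"; returns a dict with "image" (480x640x3 uint8, blue, green, red), "fov_y" (degrees; the focal length in pixels is half the picture's height over the tangent of half this angle, whatever the lens; pixels are square), "cx", "cy" (the principal point, pixels), "rvec" (rotation vector, rad) and "tvec" (3), from world to camera coordinates, as OpenCV has them; the wrist camera has in their place "hand_eye" (4x4, takes a point from camera to tool coordinates, whose origin is the TCP and whose axes are the flange's). Camera axes: x right, y down, z forward; pixel columns grow to the right and rows downward; lengths in mm; the calibration is good to about 2 mm. A picture is of the moment at which its call begins: read the wrist's pose just before it. There is no depth.
- arm.hand_in(): hands the job in; it is judged then, once.
Trained networks look in the newest picture that a camera, given by its name, has taken for a name from the list of things; names that differ only in an ending like _2 or _b are one class to them, and where a whole thing is asked for, a point or a joint stands for the part that bears it (a point fixed in the world has none). Each returns a list of dicts, best first, with "confidence" (0 to 1); they miss things now and then, are a little off and sometimes report something else, mostly with a low value. They report only what shows in the picture. A call takes as long as a camera call.
- spot_in(camera, target): "extent" ([left, top, right, bottom] in pixels, round what is visible of it).
- trace(camera, target): "region" (480x640 bool, what is visible of it) and "extent" ([left, top, right, bottom] in pixels, round what is visible of it).
- pinpoint(camera, target): "uv" ([column, row] in pixels: a listed point, or the origin of a listed thing).
The state is a dict: "time_s": time; "qpos": joint angles; "qvel": joint speeds; "joint_efforts": joint torques, N m; "tool_pos": TCP position; "eef_rot": TCP orientation; "contact_force": force on the tool from outside, world axes, zero at the start; "ft_torque": the same for the moment, N m; "gripper_width": finger opening in mm; "grasp_force": force on a finger pad.
Only numpy, scipy, OpenCV 4.12 (cv2) and the standard library are available. Lean on these libraries where they do the work, as an engineer would, in place of code of your own. Each camera call takes 0.05 s, during which the arm holds its last target. There are 200 camera calls.

## Working session

There is one attempt and no reset: what is moved stays moved. The work goes in short steps, Python scripts to look and compute and a shell command to move; the robot and the scene stay as the last step left them, time stands still between calls to the robot, and variables do not carry over. Pictures are saved under pics/ and viewed, at most 14 in all, crops included, and the job is handed in when it is done.

```bash
mkdir -p pics; ls
cat > h.py <<'E'
import numpy as np, cv2
from workcell import arm, camera, spot_in, trace, pinpoint
def K(c):
    f=240/np.tan(np.radians(c["fov_y"])/2); return np.array([[f,0,c["cx"]],[0,f,c["cy"]],[0,0,1]])
def ray(c,uv,z):
    R=cv2.Rodrigues(np.array(c["rvec"],float))[0]; t=np.array(c["tvec"],float).ravel()
    d=R.T@np.linalg.inv(K(c))@np.array([uv[0],uv[1],1.]); o=-R.T@t
    return o+d*(z-o[2])/d[2]
def proj(c,P):
    return cv2.projectPoints(np.array(P,float).reshape(-1,3),np.array(c["rvec"],float),np.array(c["tvec"],float),K(c),None)[0].reshape(-1,2)
E
python3 - <<'E'
from h import *
cs={}
for n in("scene","top"):
    c=camera(n); cs[n]=c; cv2.imwrite(f"pics/{n}0.png",c["image"]); print(n,{k:v for k,v in c.items() if k!="image"})
    R=cv2.Rodrigues(np.array(c["rvec"],float))[0]; print("cam at",-R.T@np.array(c["tvec"]).ravel())
    for t,z in [("intake_rack",0),("test_rack",0),("screwdriver",0),("pulley",0),("spray_can",0)]+[(f"solenoid_{k}",21) for k in("red","green","blue","white")]+[(f"saucer_{k}",15) for k in("red","green","blue","white")]:
        for r in pinpoint(n,t)[:2]: print(n,t,np.round(r["uv"]),round(r["confidence"],2),ray(c,r["uv"],z).round(0))
E
```

```text
pics
scene {'fov_y': 45.6731377216209, 'cx': 316.4907187076526, 'cy': 241.10364589789552, 'rvec': array([ 2.21370553,  0.68037574, -0.30504123]), 'tvec': array([-449.4003431 , -189.82527141, 1431.5139579 ])}
cam at [1043.31960444 -738.30236877  808.46788988]
scene intake_rack [285. 237.] 0.73 [469. -10.   0.]
scene test_rack [354. 280.] 0.7 [660. -39.   0.]
scene test_rack [428. 166.] 0.25 [605. 409.   0.]
scene screwdriver [162. 336.] 0.94 [ 447. -354.    0.]
scene spray_can [425. 165.] 0.71 [596. 407.   0.]
scene solenoid_red [310. 199.] 0.8 [452. 107.  21.]
scene solenoid_red [310. 202.] 0.3 [459.  97.  21.]
scene solenoid_green [277. 240.] 0.68 [474. -46.  21.]
scene solenoid_green [263. 263.] 0.19 [ 494. -118.   21.]
scene solenoid_blue [293. 222.] 0.8 [468.  20.  21.]
scene solenoid_white [262. 263.] 0.76 [ 493. -120.   21.]
scene saucer_red [312. 203.] 0.71 [461. 105.  15.]
scene saucer_red [295. 221.] 0.71 [466.  29.  15.]
scene saucer_green [278. 241.] 0.7 [475. -44.  15.]
scene saucer_green [261. 266.] 0.5 [ 492. -122.   15.]
scene saucer_blue [293. 223.] 0.54 [465.  23.  1
[... 580 characters left out ...]
ey [191. 282.] 0.56 [462. 373.   0.]
top spray_can [179. 227.] 0.8 [604. 404.   0.]
top spray_can [324. 280.] 0.6 [465.  31.   0.]
top solenoid_red [289. 282.] 0.57 [459. 119.  21.]
top solenoid_green [356. 277.] 0.66 [471. -49.  21.]
top solenoid_blue [324. 282.] 0.78 [460.  31.  21.]
top solenoid_blue [356. 277.] 0.43 [471. -50.  21.]
top solenoid_white [385. 272.] 0.85 [ 485. -122.   21.]
top saucer_red [295. 287.] 0.62 [447. 105.  15.]
top saucer_red [383. 273.] 0.25 [ 481. -119.   15.]
top saucer_green [355. 274.] 0.98 [479. -47.  15.]
top saucer_blue [326. 280.] 0.8 [465.  26.  15.]
top saucer_white [379. 274.] 0.89 [ 481. -109.   15.]
top saucer_white [325. 277.] 0.22 [473.  28.  15.]
```

View pics/top0.png

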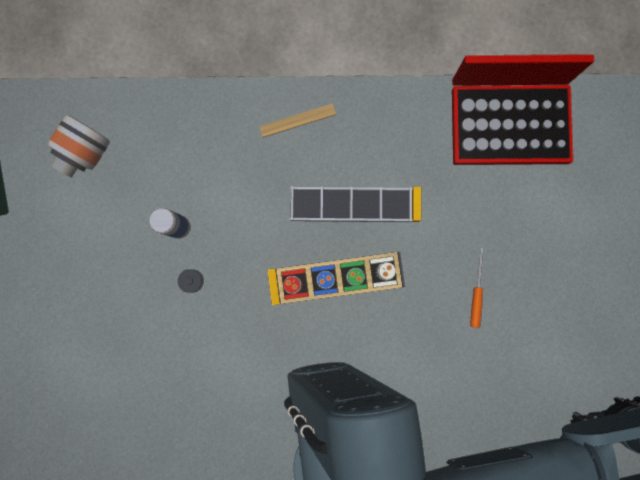

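View pics/scene0.png

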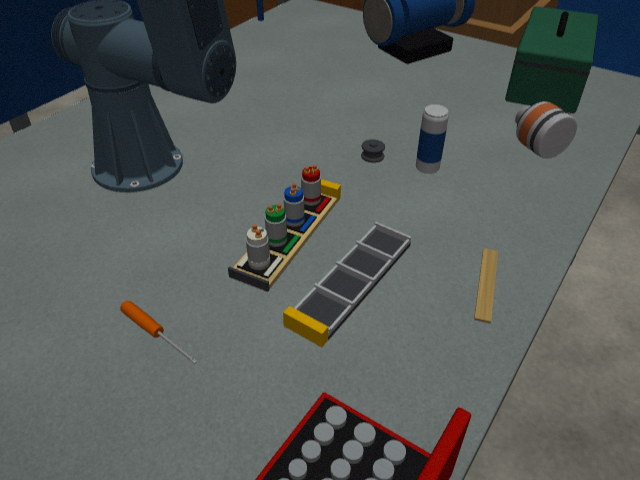

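The intake order from the yellow end (left, top view) is red (292,284), blue (324,279), green (354,276), white (386,271). The test rack's yellow end is at the right (417,204), so red goes in the rightmost compartment and white in the leftmost.

```bash
cat > m.py <<'E'
from h import *
def tray(c):
    # dark compartment floors inside the tray, matched to z=12
    im=c["image"]; g=cv2.cvtColor(im,cv2.COLOR_BGR2GRAY)
    m=np.zeros_like(g); m[182:226,285:418]=(g[182:226,285:418]<85)
    n,l,s,ce=cv2.connectedComponentsWithStats(m,connectivity=4)
    P=sorted([(ray(c,ce[i],12),s[i]) for i in range(1,n) if s[i][4]>400],key=lambda a:a[0][1])
    return P
def caps(c,n):
    im=c["image"]; out={}
    for k in("red","blue","green","white"):
        r=trace(n,"solenoid_"+k)
        if r: out[k]=(r[0]["confidence"],r[0]["region"],np.array(r[0]["extent"]))
    return out
E
python3 - <<'E'
from m import *
s=arm.observe(); print(s["eef_rot"].round(3) if hasattr(s["eef_rot"],"round") else s["eef_rot"], s["gripper_width"])
c=camera("top"); 
P=tray(c)
for p,st in P: print("comp",p.round(1),st)
if len(P)>1:
    A=np.array([p[:2] for p,_ in P]); d=A[-1]-A[0]; print("tray yaw",np.degrees(np.arctan2(-d[0],d[1])),"ctr",A.mean(0),"len",np.linalg.norm(d))
B=[]
for k,(cf,reg,e) in caps(c,"top").items():
    ys,xs=np.nonzero(reg); print(k,round(cf,2),e,len(xs),ray(c,[(e[0]+e[2])/2,(e[1]+e[3])/2],70).round(1),ray(c,[xs.mean(),ys.mean()],70).round(1))
    B.append(ray(c,[xs.mean(),ys.mean()],70)[:2])
for t,z in(("intake_rack",15),("test_rack",22)):
    r=trace("top",t)[0]; m=r["region"].astype(np.uint8); m=cv2.morphologyEx(m,cv2.MORPH_CLOSE,np.ones((15,15)))
    ct=max(cv2.findContours(m,0,1)[0],key=cv2.contourArea).reshape(-1,2)
    W=np.array([ray(c,p,z)[:2] for p in ct],np.float32); print(t,r["confidence"],cv2.minAreaRect(W))
c2=camera("scene")
for k,(cf,reg,e) in caps(c2,"scene").items():
    ys,xs=np.nonzero(reg); print("scene",k,round(cf,2),e,ray(c2,[xs.mean(),ys.mean()],64).round(1))
E
```

```text
[[ 0.944  0.329 -0.   ]
 [ 0.329 -0.944 -0.   ]
 [-0.    -0.    -1.   ]] 85.19498658246462
comp [ 657.9 -152.3   12. ] [383 191  26  27 702]
comp [658.5 -75.7  12. ] [353 190  26  28 704]
comp [ 6.602e+02 -6.000e-01  1.200e+01] [323 190  27  28 706]
comp [661.9  75.3  12. ] [294 190  26  27 697]
tray yaw -1.0142049190603037 ctr [659.62446075 -38.31456417] len 227.58766493601055
red 0.82 [281.  275.9 305.  293.5] 301 [453.1 105.4  70. ] [454.8 105.2  70. ]
blue 0.64 [316.  271.7 335.5 286.2] 263 [466.8  25.5  70. ] [466.   26.3  70. ]
green 0.48 [347.5 265.7 362.1 286.4] 268 [473.5 -45.3  70. ] [472.4 -46.9  70. ]
white 0.83 [372.4 264.4 395.3 280.4] 280 [ 482.1 -116.1   70. ] [ 486.2 -120.4   70. ]
intake_rack 0.67 ((470.486572265625, 0.57611083984375), (93.43278503417969, 340.10418701171875), 6.9664106369018555)
test_rack 0.95 ((657.4564208984375, -50.55290222167969), (335.5591735839844, 92.85051727294922), 88.99455261230469)
scene red 0.94 [300.4 167.8 319.8 204.4] [459.3 100.4  64. ]
scene blue 0.95 [283.6 184.9 307.  224. ] [469.1  22.4  64. ]
scene green 0.75 [264.5 202.7 288.2 247.3] [476.2 -49.5  64. ]
scene white 0.63 [248.5 226.6 269.3 269.1] [ 489.7 -125.2   64. ]
```

```bash
python3 -m creep '0 0 1 .45 .9 .1 1;0 0 1 .45 .9 .1 1;0 0 1 .45 .9 .1 1;0 0 1 .45 .9 .1 1;0 0 1 .45 .9 .1 1;0 0 1 .45 .9 .1 1;0 0 1 .45 .9 .1 1;0 0 1 .45 .9 .1 1;0 0 1 .45 .9 .1 1;0 0 1 .45 .9 .1 1' 50
python3 -m creep '0 0 1 0 0 .5 1;0 0 1 0 0 .5 1;0 0 1 0 0 0 1;0 0 0 0 0 0 1;0 0 0 0 0 0 1;0 0 0 0 0 0 1;0 0 0 0 0 0 1;0 0 0 0 0 0 1;0 0 0 0 0 0 1;0 0 0 0 0 0 1'
cat >> h.py <<'E'
def wcam():
    s=arm.observe(); c=camera("wrist"); T=np.eye(4); T[:3,:3]=s["eef_rot"]; T[:3,3]=s["tool_pos"]
    M=np.linalg.inv(T@np.array(c["hand_eye"])); c["rvec"]=cv2.Rodrigues(M[:3,:3])[0].ravel(); c["tvec"]=M[:3,3]
    return s,c
E
python3 - <<'E'
from h import *
s,c=wcam(); cv2.imwrite("pics/w1.png",c["image"]); print(s["tool_pos"],np.degrees(np.arctan2(s["eef_rot"][1][1],s["eef_rot"][0][1])),s["qpos"])
for k in("red","blue","green","white"):
    for r in pinpoint("wrist","solenoid_"+k)[:1]: print(k,r["uv"],r["confidence"],ray(c,r["uv"],21).round(1))
    for r in pinpoint("wrist","saucer_"+k)[:1]: print("sau",k,r["uv"],r["confidence"],ray(c,r["uv"],15).round(1))
    for r in trace("wrist","solenoid_"+k)[:1]: print("ext",r["extent"],r["confidence"])
E
```

```text
time_s: 3.25
tool_pos: [459.6, -1.1, 306.0]
eef_rot: [[0.184, 0.983, 0.001], [0.983, -0.184, -0.001], [-0.0, 0.001, -1.0]]
contact_force: [1.1, -1.2, 0.1]
gripper_width: 85.1
grasp_force: 0.0
time_s: 4.5
tool_pos: [459.0, -3.1, 365.3]
eef_rot: [[-0.125, 0.992, 0.0], [0.992, 0.125, -0.0], [-0.0, 0.0, -1.0]]
contact_force: [-0.6, 0.5, -0.6]
gripper_width: 85.4
grasp_force: 0.0
[458.95741189  -3.09401829 365.29519546] 7.177819883623437 [-2.66285597e-01 -1.66199288e-01  1.71733104e+00 -3.42197540e-05
  1.59043592e+00 -3.91562859e-01]
red [332.5, 82.2] 0.84 [453.9 105.7  21. ]
sau red [335.2, 285.1] 0.34 [ 487.1 -121.5   15. ]
ext [312.2, 47.8, 358.7, 102.9] 0.57
blue [332.3, 158.3] 0.59 [463.8  28.5  21. ]
ext [316.3, 138.0, 358.7, 188.8] 0.87
green [330.4, 225.9] 0.88 [471.5 -47.4  21. ]
sau green [335.1, 218.0] 0.64 [476.  -38.9  15. ]
ext [311.5, 206.2, 356.5, 260.3] 0.82
white [335.3, 283.3] 0.89 [ 486.5 -116.7   21. ]
sau white [334.4, 278.7] 0.76 [ 485.1 -113.3   15. ]
ext [318.8, 265.0, 355.8, 332.5] 0.79
```

View wrist.

View pics/w1.png

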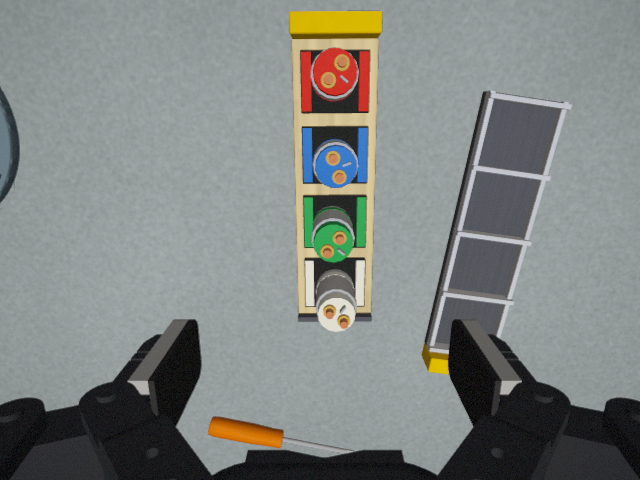

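The wrist view shows the caps at red (335,73), blue (335,164), green (333,242) and white (336,314), with the tray at right from (487,92) to (437,365). I'll turn these into positions.

Run:
```python
from m import *
s,c=wcam(); im=c["image"]; hsv=cv2.cvtColor(im,cv2.COLOR_BGR2HSV)
for k,uv in dict(red=(335,73),blue=(335,164),green=(333,242),white=(336,314)).items():
    print(k,ray(c,uv,99).round(1))
g=cv2.cvtColor(im,cv2.COLOR_BGR2GRAY); m=np.zeros_like(g)
m[85:345,440:575]=g[85:345,440:575]<95
m=cv2.morphologyEx(m,cv2.MORPH_OPEN,np.ones((5,5)))
n,l,st,ce=cv2.connectedComponentsWithStats(m,connectivity=4)
for i in range(1,n):
    if st[i][4]>500: print("comp",ce[i].round(1),st[i],ray(c,ce[i],12).round(1))
# outline corners of intake: board top z=15
for uv in((291,37),(381,37),(371,313),(300,313)): print("intake corner",uv,ray(c,uv,15).round(1))
for uv in((487,92),(571,105),(513,300)): print("tray",uv,ray(c,uv,25).round(1))
```

```text
red [454.2 107.7  99. ]
blue [464.5  30.7  99. ]
green [472.4 -43.4  99. ]
white [ 485.4 -119.    99. ]
comp [470.3 157.2] [452  92  38 136 843] [616.3  48.   12. ]
comp [518.7 136.1] [ 480  100   80   74 4425] [664.  77.  12.]
comp [500.4 204.1] [ 464  172   75   65 3676] [6.626e+02 5.000e-01 1.200e+01]
comp [484. 266.] [ 450  238   70   57 3081] [661.5 -75.8  12. ]
comp [468.4 321. ] [ 440  298   63   47 2209] [ 659.1 -149.7   12. ]
intake corner (291, 37) [406.  143.9  15. ]
intake corner (381, 37) [497.5 155.4  15. ]
intake corner (371, 313) [ 535.9 -152.6   15. ]
intake corner (300, 313) [ 448.8 -163.6   15. ]
tray (487, 92) [614.2 116.   25. ]
tray (571, 105) [704.5 114.5  25. ]
tray (513, 300) [ 700.4 -109.9   25. ]
```

```bash
python3 -m creep '0 0 0 -.04 .92 -.3 1;0 0 0 -.04 .92 -.4 1;0 0 0 0 0 -.8 1;0 0 0 0 0 -.8 1;0 0 0 0 0 -.8 1;0 0 0 0 0 -.6 1;0 0 0 0 0 0 1;0 0 0 0 0 0 1;0 0 0 0 0 0 1;0 0 0 0 0 0 1'
python3 - <<'E'
from h import *
s,c=wcam(); cv2.imwrite("pics/w2.png",c["image"])
E
```

```text
time_s: 6.45
tool_pos: [455.1, 107.3, 144.7]
eef_rot: [[-0.125, 0.992, 0.003], [0.992, 0.125, -0.0], [-0.0, 0.003, -1.0]]
contact_force: [0.4, -1.2, 0.0]
gripper_width: 85.2
grasp_force: 0.0
```

View pics/w2.png

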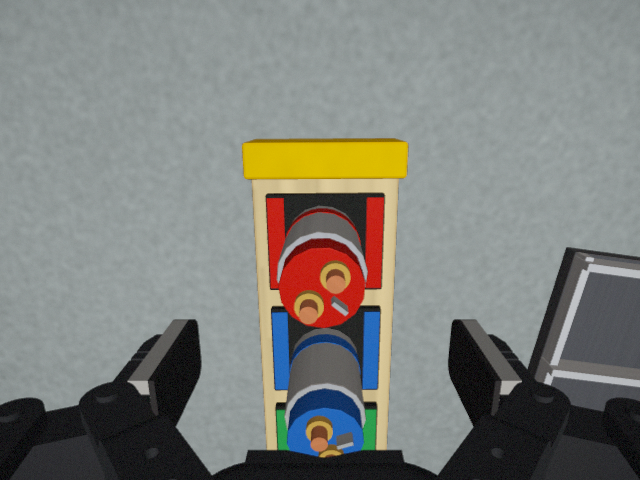

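Red cap is centred at about (322,285), midway between the pads (columns 200 and 450).

Run:
```python
from h import *
s,c=wcam(); print(ray(c,(322,286),99), ray(c,(325,408),99)); print(proj(c,[454,107,99]))
```

```text
[453.35242667 110.37045595  99.        ] [462.6208234  47.5117106  99.       ]
[[322.51359418 293.18955457]]
```

```bash
python3 -m creep '0 0 0 -.02 .03 -.5 1;0 0 0 0 0 -.5 1;0 0 0 0 0 -.44 1;0 0 0 0 0 0 1;0 0 0 0 0 0 -1;0 0 0 0 0 0 -1;0 0 0 0 0 0 -1;0 0 0 0 0 0 -1;0 0 0 0 0 0 -1;0 0 0 0 0 0 -1' 50
```

```text
time_s: 7.8
tool_pos: [454.0, 109.1, 58.3]
eef_rot: [[-0.125, 0.992, 0.002], [0.992, 0.125, -0.0], [-0.0, 0.002, -1.0]]
contact_force: [-0.9, -1.6, 5.5]
gripper_width: 42.8
grasp_force: 50.4
```

```bash
python3 -m creep '0 0 0 0 0 .3 -1;0 0 0 0 0 .7 -1;0 0 0 0 0 1 -1;0 0 0 .5 -.62 0 -1;0 0 0 .5 -.62 0 -1;0 0 0 .5 -.62 0 -1;0 0 0 .5 -.62 0 -1;0 0 0 .5 -.62 0 -1;0 0 0 .5 -.62 0 -1;0 0 0 .4 -.6 0 -1' 60
python3 -m creep '0 0 0 0 0 -.4 -1;0 0 0 0 0 -.4 -1;0 0 0 0 0 -.4 -1;0 0 0 0 0 -.3 -1;0 0 0 0 0 0 -1;0 0 0 0 0 0 -1;0 0 0 0 0 0 -1;0 0 0 0 0 0 -1;0 0 0 0 0 0 -1;0 0 0 0 0 0 -1'
python3 - <<'E'
from h import *
s,c=wcam(); cv2.imwrite("pics/w3.png",c["image"]); print(s["tool_pos"],s["gripper_width"])
E
```

```text
time_s: 9.05
tool_pos: [657.5, -151.3, 176.7]
eef_rot: [[-0.125, 0.992, -0.0], [0.992, 0.125, 0.0], [0.0, -0.0, -1.0]]
contact_force: [-0.1, -0.0, -3.6]
gripper_width: 42.7
grasp_force: 62.3
time_s: 10.3
tool_pos: [657.0, -150.1, 87.0]
eef_rot: [[-0.125, 0.992, 0.0], [0.992, 0.125, -0.0], [-0.0, 0.0, -1.0]]
contact_force: [0.7, -0.1, -4.0]
gripper_width: 42.7
grasp_force: 62.3
[ 656.97802252 -150.10107909   87.02925697] 42.7323633894218
```

View pics/w3.png

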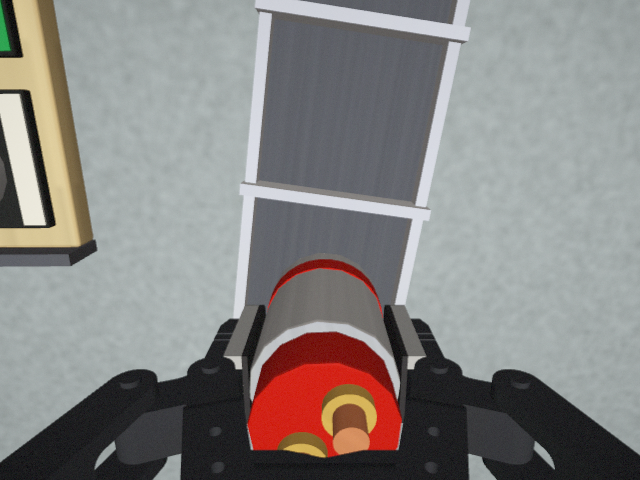

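Red hangs upright in the pads over the first compartment. The first divider runs from (243,189) to (428,213).

Run:
```python
from h import *
s,c=wcam()
for uv in((243,189),(428,213),(258,4),(468,35)): print(uv,ray(c,uv,28).round(1))
```

```text
(243, 189) [ 615.6 -111.    28. ]
(428, 213) [ 699.  -111.5   28. ]
(258, 4) [616.3 -37.4  28. ]
(468, 35) [700.6 -37.9  28. ]
```

```bash
python3 -m creep '0 0 0 0 0 -.2 -1;0 0 0 0 0 -.2 -1;0 0 0 0 0 -.12 -1;0 0 0 0 0 -.03 -1;0 0 0 0 0 -.03 -1;0 0 0 0 0 -.02 -1;0 0 0 0 0 -.02 -1;0 0 0 0 0 0 -1;0 0 0 0 0 0 -1;0 0 0 0 0 0 -1'
```

```text
time_s: 11.65
tool_pos: [657.0, -150.1, 49.8]
eef_rot: [[-0.125, 0.992, 0.0], [0.992, 0.125, -0.0], [-0.0, 0.0, -1.0]]
contact_force: [0.4, 0.0, -3.7]
gripper_width: 43.1
grasp_force: 62.3
```

Force is still −3.7 N, so it isn't touching yet; creep down slowly until contact.

```bash
python3 -m creep '0 0 0 0 0 -.02 -1;0 0 0 0 0 0 -1;0 0 0 0 0 0 -1;0 0 0 0 0 0 -1;0 0 0 0 0 0 -1;0 0 0 0 0 0 -1;0 0 0 0 0 0 -1;0 0 0 0 0 0 -1;0 0 0 0 0 0 -1;0 0 0 0 0 0 -1'
```

```text
time_s: 12.9
tool_pos: [657.2, -150.2, 49.4]
eef_rot: [[-0.125, 0.992, 0.0], [0.992, 0.125, -0.0], [-0.0, 0.0, -1.0]]
contact_force: [-3.6, 1.4, 5.3]
gripper_width: 42.7
grasp_force: 63.0
```

```bash
python3 -m creep '0 0 0 0 0 0 0.3;0 0 0 0 0 0 1;0 0 0 0 0 0 1;0 0 0 0 0 0 1;0 0 0 0 0 .3 1;0 0 0 0 0 .6 1;0 0 0 0 0 .8 1;0 0 0 0 0 .3 1;0 0 0 -.6 .6 0 1;0 0 0 -.6 .6 0 1'
python3 -m creep '0 0 0 -.6 .6 0 1;0 0 0 -.6 .6 0 1;0 0 0 -.6 .5 0 1;0 0 0 -.2 .1 0 1;0 0 0 0 0 -.2 1;0 0 0 0 0 -.2 1;0 0 0 0 0 0 1;0 0 0 0 0 0 1;0 0 0 0 0 0 1;0 0 0 0 0 0 1'
python3 - <<'E'
from h import *
s,c=wcam(); cv2.imwrite("pics/w4.png",c["image"]); print(s["tool_pos"],proj(c,[[464.7,30.7,99]]))
c=camera("scene"); cv2.imwrite("pics/s4.png",c["image"][140:380,200:520])
E
```

```text
time_s: 14.15
tool_pos: [584.0, -77.6, 168.7]
eef_rot: [[-0.124, 0.992, 0.0], [0.992, 0.124, 0.0], [0.0, 0.0, -1.0]]
contact_force: [0.1, 0.4, 0.2]
gripper_width: 85.4
grasp_force: 0.0
time_s: 15.4
tool_pos: [465.2, 29.8, 144.7]
eef_rot: [[-0.125, 0.992, 0.0], [0.992, 0.125, -0.0], [-0.0, 0.0, -1.0]]
contact_force: [-0.3, 0.1, 0.1]
gripper_width: 85.4
grasp_force: 0.0
[465.2373761   29.80694853 144.72121093] [[323.8005069  290.47377646]]
```

View pics/w4.png

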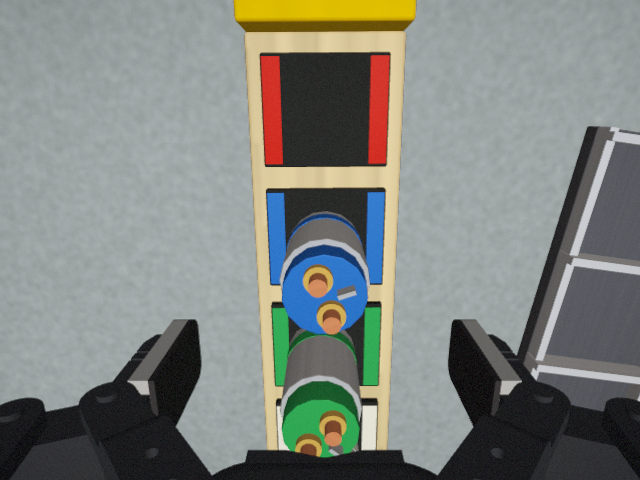

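View pics/s4.png

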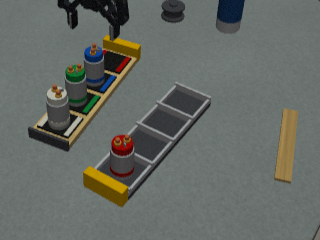

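Blue cap at (325,292), as predicted; red stands upright in its compartment (crop 121,155).

```bash
python3 -m creep '0 0 0 0 .01 -.5 1;0 0 0 0 0 -.5 1;0 0 0 0 0 -.44 1;0 0 0 0 0 0 1;0 0 0 0 0 0 -1;0 0 0 0 0 0 -1;0 0 0 0 0 0 -1;0 0 0 0 0 0 -1;0 0 0 0 0 0 -1;0 0 0 0 0 0 -1' 60
python3 -m creep '0 0 0 0 0 .3 -1;0 0 0 0 0 .7 -1;0 0 0 0 0 1 -1;0 0 0 .5 -.25 0 -1;0 0 0 .5 -.25 0 -1;0 0 0 .5 -.25 0 -1;0 0 0 .5 -.25 0 -1;0 0 0 .5 -.25 0 -1;0 0 0 .5 -.25 0 -1;0 0 0 .22 -.26 0 -1' 60
python3 -m creep '0 0 0 0 0 -.4 -1;0 0 0 0 0 -.4 -1;0 0 0 0 0 -.4 -1;0 0 0 0 0 -.3 -1;0 0 0 0 0 0 -1;0 0 0 0 0 0 -1;0 0 0 0 0 0 -1;0 0 0 0 0 0 -1;0 0 0 0 0 0 -1;0 0 0 0 0 0 -1'
python3 - <<'E'
from h import *
s,c=wcam(); cv2.imwrite("pics/w5.png",c["image"]); print(s["tool_pos"],s["gripper_width"])
E
```

```text
time_s: 16.75
tool_pos: [466.1, 30.3, 59.5]
eef_rot: [[-0.125, 0.992, 0.003], [0.992, 0.125, -0.001], [-0.001, 0.002, -1.0]]
contact_force: [-1.1, 0.4, 5.4]
gripper_width: 42.8
grasp_force: 60.6
time_s: 18.0
tool_pos: [659.1, -75.5, 177.7]
eef_rot: [[-0.125, 0.992, -0.0], [0.992, 0.125, 0.0], [0.0, -0.0, -1.0]]
contact_force: [-0.3, 0.0, -2.7]
gripper_width: 42.6
grasp_force: 62.1
time_s: 19.25
tool_pos: [658.2, -75.1, 88.3]
eef_rot: [[-0.125, 0.992, 0.0], [0.992, 0.125, -0.0], [-0.0, 0.0, -1.0]]
contact_force: [0.0, 0.3, -2.5]
gripper_width: 42.8
grasp_force: 62.1
[658.20459074 -75.08140939  88.25682298] 42.771785399927545
```

View pics/w5.png

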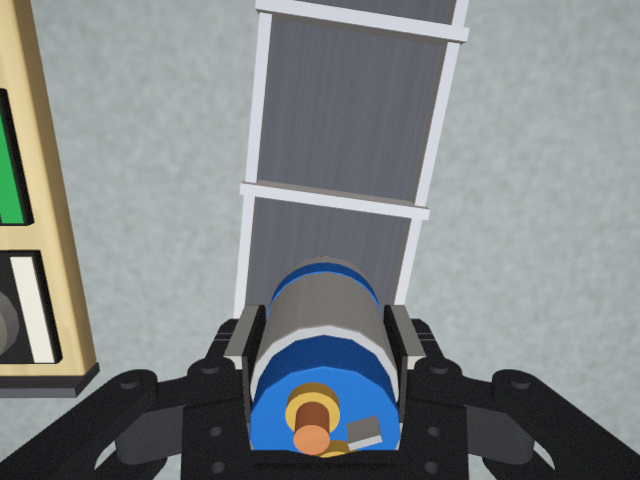

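Blue sits over its compartment with the divider at (243,189)–(428,213), the same alignment as red.

```bash
python3 -m creep '0 0 0 0 0 -.2 -1;0 0 0 0 0 -.2 -1;0 0 0 0 0 -.12 -1;0 0 0 0 0 -.03 -1;0 0 0 0 0 -.03 -1;0 0 0 0 0 -.02 -1;0 0 0 0 0 -.02 -1;0 0 0 0 0 -.01 -1;0 0 0 0 0 0 -1;0 0 0 0 0 0 -1'
```

```text
time_s: 20.55
tool_pos: [658.3, -75.1, 50.7]
eef_rot: [[-0.125, 0.992, 0.0], [0.992, 0.125, -0.0], [-0.0, 0.0, -1.0]]
contact_force: [-1.9, -0.1, -0.1]
gripper_width: 42.7
grasp_force: 62.3
```

```bash
python3 -m creep '0 0 0 0 0 0 0.3;0 0 0 0 0 0 1;0 0 0 0 0 0 1;0 0 0 0 0 0 1;0 0 0 0 0 .3 1;0 0 0 0 0 .6 1;0 0 0 0 0 .8 1;0 0 0 0 0 .3 1;0 0 0 -.6 .1 0 1;0 0 0 -.6 .1 0 1'
python3 -m creep '0 0 0 -.6 .1 0 1;0 0 0 -.6 .1 0 1;0 0 0 -.5 .1 0 1;0 0 0 -.2 0 0 1;0 0 0 0 0 -.2 1;0 0 0 0 0 -.2 1;0 0 0 0 0 0 1;0 0 0 0 0 0 1;0 0 0 0 0 0 1;0 0 0 0 0 0 1'
python3 - <<'E'
from h import *
s,c=wcam(); cv2.imwrite("pics/w6.png",c["image"]); print(s["tool_pos"],proj(c,[[472.4,-45,99]]))
E
```

```text
time_s: 21.8
tool_pos: [585.2, -62.9, 170.5]
eef_rot: [[-0.125, 0.992, 0.0], [0.992, 0.125, -0.0], [-0.0, 0.0, -1.0]]
contact_force: [-0.8, -0.6, 0.1]
gripper_width: 85.2
grasp_force: 0.0
time_s: 23.05
tool_pos: [472.4, -45.2, 146.5]
eef_rot: [[-0.125, 0.992, 0.001], [0.992, 0.125, -0.0], [-0.0, 0.0, -1.0]]
contact_force: [-0.3, -0.1, 0.3]
gripper_width: 85.1
grasp_force: 0.0
[472.43666253 -45.15125392 146.54648579] [[324.7021808  290.51594718]]
```

View pics/w6.png

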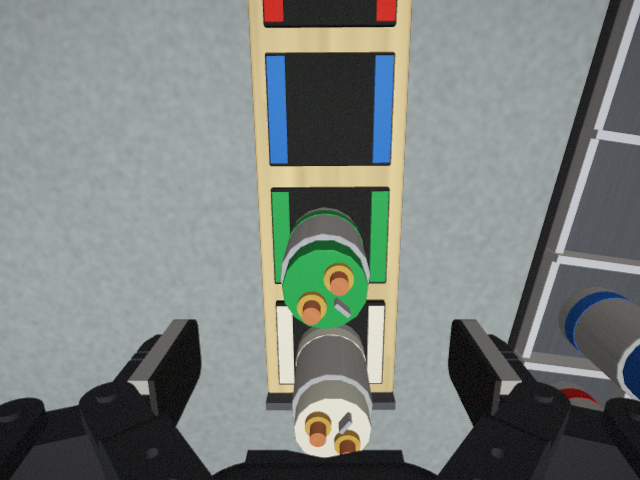

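Green cap is centred at (325,286), aligned with the pads; blue stands upright in the tray at right.

```bash
python3 -m creep '0 0 0 0 .02 -.5 1;0 0 0 0 0 -.5 1;0 0 0 0 0 -.46 1;0 0 0 0 0 0 1;0 0 0 0 0 0 -1;0 0 0 0 0 0 -1;0 0 0 0 0 0 -1;0 0 0 0 0 0 -1;0 0 0 0 0 0 -1;0 0 0 0 0 0 -1' 60
python3 -m creep '0 0 0 0 0 .3 -1;0 0 0 0 0 .7 -1;0 0 0 0 0 1 -1;0 0 0 .5 .1 0 -1;0 0 0 .5 .1 0 -1;0 0 0 .5 .1 0 -1;0 0 0 .5 .1 0 -1;0 0 0 .5 .1 0 -1;0 0 0 .5 .1 0 -1;0 0 0 .13 .13 0 -1' 60
python3 -m creep '0 0 0 0 0 -.4 -1;0 0 0 0 0 -.4 -1;0 0 0 0 0 -.4 -1;0 0 0 0 0 -.3 -1;0 0 0 0 0 0 -1;0 0 0 0 0 0 -1;0 0 0 0 0 0 -1;0 0 0 0 0 0 -1;0 0 0 0 0 0 -1;0 0 0 0 0 0 -1'
python3 - <<'E'
from h import *
s,c=wcam(); cv2.imwrite("pics/w7.png",c["image"]); print(s["tool_pos"],s["gripper_width"])
E
```

```text
time_s: 24.35
tool_pos: [473.2, -44.3, 60.2]
eef_rot: [[-0.125, 0.992, 0.002], [0.992, 0.125, -0.001], [-0.001, 0.002, -1.0]]
contact_force: [-1.6, -0.2, 5.6]
gripper_width: 42.5
grasp_force: 60.5
time_s: 25.6
tool_pos: [660.8, 0.1, 178.3]
eef_rot: [[-0.125, 0.992, -0.0], [0.992, 0.125, 0.0], [0.0, -0.0, -1.0]]
contact_force: [-0.4, 0.2, -3.3]
gripper_width: 42.8
grasp_force: 62.5
time_s: 26.85
tool_pos: [660.0, -0.1, 88.8]
eef_rot: [[-0.125, 0.992, 0.0], [0.992, 0.125, -0.0], [-0.0, 0.0, -1.0]]
contact_force: [-1.0, 0.4, -4.1]
gripper_width: 43.1
grasp_force: 62.5
[ 6.59981260e+02 -7.92481454e-02  8.88094073e+01] 43.07453370723619
```

View pics/w7.png

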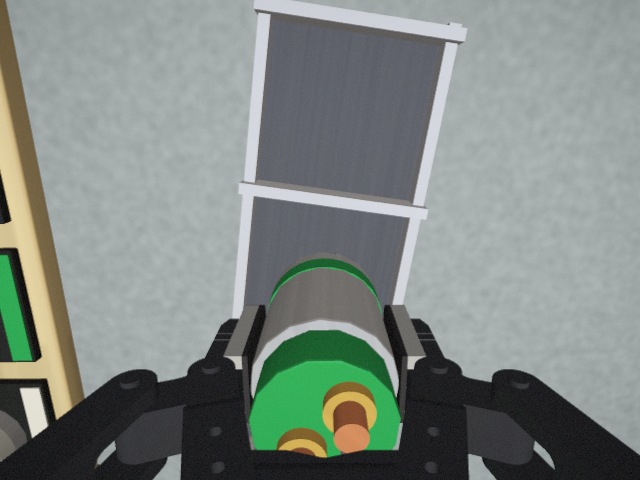

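Green has the same alignment as before (divider at (243,188)–(427,213)).

```bash
python3 -m creep '0 0 0 0 0 -.2 -1;0 0 0 0 0 -.2 -1;0 0 0 0 0 -.12 -1;0 0 0 0 0 -.03 -1;0 0 0 0 0 -.03 -1;0 0 0 0 0 -.02 -1;0 0 0 0 0 -.02 -1;0 0 0 0 0 -.01 -1;0 0 0 0 0 0 -1;0 0 0 0 0 0 -1'
```

```text
time_s: 28.15
tool_pos: [660.1, -0.1, 51.3]
eef_rot: [[-0.125, 0.992, 0.0], [0.992, 0.125, -0.0], [-0.0, 0.0, -1.0]]
contact_force: [-1.3, 0.1, 0.5]
gripper_width: 42.5
grasp_force: 62.8
```

```bash
python3 -m creep '0 0 0 0 0 0 0.3;0 0 0 0 0 0 1;0 0 0 0 0 0 1;0 0 0 0 0 0 1;0 0 0 0 0 .3 1;0 0 0 0 0 .6 1;0 0 0 0 0 .8 1;0 0 0 0 0 .3 1;0 0 0 -.6 -.4 0 1;0 0 0 -.6 -.4 0 1'
python3 -m creep '0 0 0 -.6 -.4 0 1;0 0 0 -.6 -.4 0 1;0 0 0 -.4 -.3 0 1;0 0 0 -.11 -.09 0 1;0 0 0 0 0 -.2 1;0 0 0 0 0 -.2 1;0 0 0 0 0 0 1;0 0 0 0 0 0 1;0 0 0 0 0 0 1;0 0 0 0 0 0 1'
python3 - <<'E'
from h import *
s,c=wcam(); cv2.imwrite("pics/w8.png",c["image"]); print(s["tool_pos"],proj(c,[[485.5,-119.5,99]]))
E
```

```text
time_s: 29.4
tool_pos: [587.0, -48.3, 171.2]
eef_rot: [[-0.126, 0.992, 0.0], [0.992, 0.126, -0.0], [-0.0, 0.0, -1.0]]
contact_force: [0.6, -0.3, -0.7]
gripper_width: 85.6
grasp_force: 0.0
time_s: 30.65
tool_pos: [485.6, -119.5, 147.2]
eef_rot: [[-0.125, 0.992, 0.001], [0.992, 0.125, -0.0], [-0.0, 0.0, -1.0]]
contact_force: [-0.0, 0.3, -0.1]
gripper_width: 85.5
grasp_force: 0.0
[ 485.60828252 -119.51513055  147.17345155] [[324.50570742 290.2209322 ]]
```

View pics/w8.png

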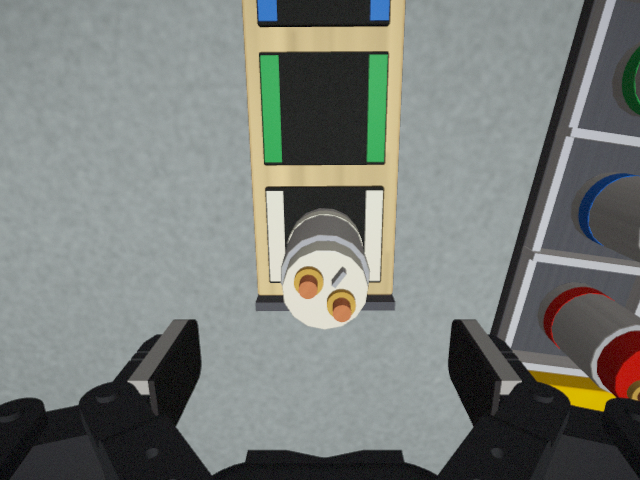

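White cap is centred at (325,287), aligned; red, blue and green stand upright in the tray at right.

```bash
python3 -m creep '0 0 0 0 .02 -.5 1;0 0 0 0 0 -.5 1;0 0 0 0 0 -.46 1;0 0 0 0 0 0 1;0 0 0 0 0 0 -1;0 0 0 0 0 0 -1;0 0 0 0 0 0 -1;0 0 0 0 0 0 -1;0 0 0 0 0 0 -1;0 0 0 0 0 0 -1' 60
python3 -m creep '0 0 0 0 0 .3 -1;0 0 0 0 0 .7 -1;0 0 0 0 0 1 -1;0 0 0 .42 .46 0 -1;0 0 0 .42 .46 0 -1;0 0 0 .42 .46 0 -1;0 0 0 .42 .46 0 -1;0 0 0 .42 .46 0 -1;0 0 0 .42 .46 0 -1;0 0 0 .4 .46 0 -1' 60
python3 -m creep '0 0 0 0 0 -.4 -1;0 0 0 0 0 -.4 -1;0 0 0 0 0 -.4 -1;0 0 0 0 0 -.3 -1;0 0 0 0 0 0 -1;0 0 0 0 0 0 -1;0 0 0 0 0 0 -1;0 0 0 0 0 0 -1;0 0 0 0 0 0 -1;0 0 0 0 0 0 -1'
python3 - <<'E'
from h import *
s,c=wcam(); cv2.imwrite("pics/w9.png",c["image"]); print(s["tool_pos"],s["gripper_width"])
E
```

```text
time_s: 31.95
tool_pos: [486.4, -118.8, 60.9]
eef_rot: [[-0.125, 0.992, 0.002], [0.992, 0.125, -0.001], [-0.002, 0.002, -1.0]]
contact_force: [-1.7, 1.1, 4.4]
gripper_width: 42.3
grasp_force: 60.7
time_s: 33.2
tool_pos: [660.8, 76.0, 178.9]
eef_rot: [[-0.125, 0.992, -0.001], [0.992, 0.125, -0.0], [0.0, -0.001, -1.0]]
contact_force: [0.1, -0.5, -3.3]
gripper_width: 43.0
grasp_force: 62.4
time_s: 34.45
tool_pos: [660.6, 74.9, 89.4]
eef_rot: [[-0.125, 0.992, 0.0], [0.992, 0.125, -0.0], [-0.0, 0.0, -1.0]]
contact_force: [0.3, -1.3, -4.7]
gripper_width: 43.0
grasp_force: 62.6
[660.58734343  74.91999585  89.42493143] 42.99858390234448
```

View pics/w9.png

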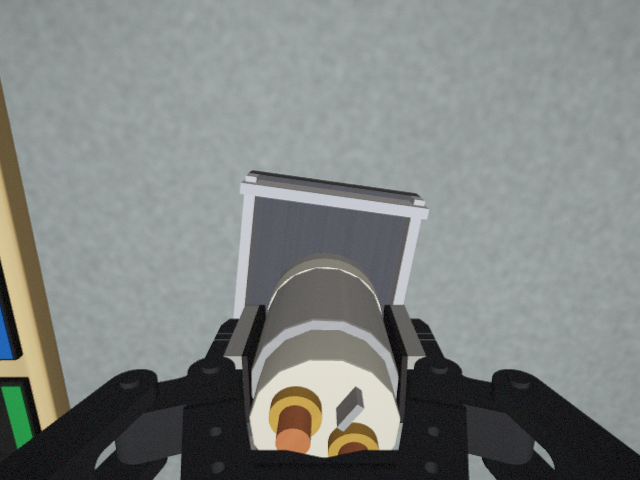

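White is over the last compartment, with its end wall at (243,188)–(427,213); the alignment is the same.

```bash
python3 -m creep '0 0 0 0 0 -.2 -1;0 0 0 0 0 -.2 -1;0 0 0 0 0 -.12 -1;0 0 0 0 0 -.03 -1;0 0 0 0 0 -.03 -1;0 0 0 0 0 -.02 -1;0 0 0 0 0 -.02 -1;0 0 0 0 0 -.01 -1;0 0 0 0 0 0 -1;0 0 0 0 0 0 -1'
```

```text
time_s: 35.75
tool_pos: [660.8, 74.9, 52.0]
eef_rot: [[-0.125, 0.992, 0.0], [0.992, 0.125, -0.0], [-0.0, 0.0, -1.0]]
contact_force: [-1.4, 0.3, 0.5]
gripper_width: 42.5
grasp_force: 62.8
```

```bash
python3 -m creep '0 0 0 0 0 0 0.3;0 0 0 0 0 0 1;0 0 0 0 0 0 1;0 0 0 0 0 0 1;0 0 0 0 0 .3 1;0 0 0 0 0 .6 1;0 0 0 0 0 .8 1;0 0 0 0 0 .8 1;0 0 0 -.7 -.4 .3 1;0 0 0 -.7 -.4 .3 1'
python3 -m creep '0 0 0 -.7 -.4 0 1;0 0 0 -.7 -.4 0 1;0 0 0 -.7 -.4 0 1;0 0 0 0 0 0 1;0 0 0 0 0 0 1;0 0 0 0 0 0 1;0 0 0 0 0 0 1;0 0 0 0 0 0 1;0 0 0 0 0 0 1;0 0 0 0 0 0 1'
python3 - <<'E'
from h import *
c=camera("scene"); cv2.imwrite("pics/s10.png",c["image"])
E
```

```text
time_s: 37.0
tool_pos: [576.1, 26.5, 240.1]
eef_rot: [[-0.126, 0.992, 0.003], [0.992, 0.126, -0.001], [-0.001, 0.003, -1.0]]
contact_force: [0.4, -0.7, -0.6]
gripper_width: 85.4
grasp_force: 0.0
time_s: 38.25
tool_pos: [450.6, -45.0, 237.4]
eef_rot: [[-0.125, 0.992, -0.0], [0.992, 0.125, 0.0], [0.0, -0.0, -1.0]]
contact_force: [-0.5, 0.3, 1.2]
gripper_width: 85.6
grasp_force: 0.0
```

View pics/s10.png

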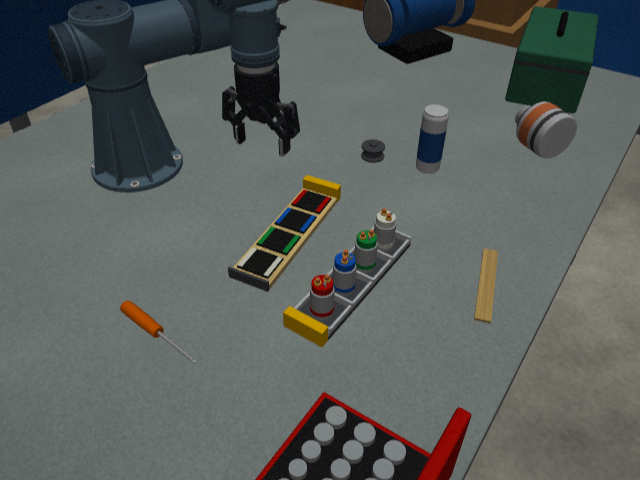

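All four stand upright in order from the yellow end: red (322,295), blue (345,270), green (366,249), white (385,229). The screwdriver, pulley and can haven't moved.

```bash
python3 -c "from workcell import arm; print(arm.hand_in())"
```

```text
the job is handed in; nothing more can be done
None
```

I moved all four solenoids to the test rack in order from the yellow end (red, blue, green, white), upright and released, and handed the job in at about 38 s; the hand-in gave no verdict.

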